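# Wedge a board on edge in the planing jig

## Task

Lock the loose board in the planing jig so that its upper edge can be planed: stand it on its long edge on the jig's base, flat against the stop's long leg and with its far end up against the stop's end leg. Pick the one of the three wedges that suits the gap left between the board and the sloping fence and drive it in along the base, thin end first, until it jams, holds the board tight and stays there by itself: at least half of its length must then be in the gap and its butt still stand out well in front, so that it can be knocked back. Leave the other things on the bench where they are; the spare wedges may be moved.

Things in the scene. Friction and masses are not known exactly. Their poses are not given: they have to be found in the camera images.
- jig: plywood base of the planing jig, screwed to the bench, 200 x 160 x 12 mm, origin under its centre, x = the way a wedge is driven, y left, z up. A fixed wooden fence (x -45 to 60 mm, top at z 32) stands on its right (y -66 mm inwards); its inner face slopes 1 in 7 to the left, from y -34 at x -45 to y -19 at x 60. The base in front of the fence (x -100 to -45) is bare
- mouth (a point): near inner corner of the fence on the base's top (jig x -45, y -34, z 12 mm), axes as the jig's: x runs into the gap, y left. The gap between fence and board is widest here and narrows 1 in 7 going in
- stop: L-shaped wooden stop locked on the jig, 20 mm high, axes as the jig's; its y on the jig differs each time. Origin: inner corner, on the base's top. Long leg: face y = 0 from x -120 to 0, 30 mm thick behind it. End leg: face x = 0, y 0 to -14. Two black knobs on the long leg (x -100 and -20, y 16), 28 mm wide, reach 40 mm above the base. A 120 mm board at the end leg ends level with the mouth
- board_mid (a point): centre of the loose pine board to be planed: 120 x 35 x 15 mm, standing on its long edge on the bench. Its own y is its 120 mm length, its x the upright 35 mm (x points down), its z the 15 mm thickness
- board: the same board, origin in the middle of one 35 x 120 mm side face, 7.5 mm from the centre
- wedge_thin_mid (a point): centre of the thinnest of three loose wooden wedges: 125 mm long, 30 mm high, tapering 1 in 7 in plan (the same on both sides) from 28.4 mm at the butt to 10.5 mm at the thin end; its x points from the butt to the thin end, z up. At the centre it is 19.4 mm thick
- wedge_thin_tip (a point): middle of its thin end face, 62.5 mm from the centre along its x, 15 mm above its underside
- wedge_thin: the same wedge, origin at the centre of its underside. It jams by friction; a slow, level push of about 20 N on its butt locks it for good (bearing down on it at the same time wastes the push on the base)
- wedge_middle_mid (a point): centre of the middle one of three loose wooden wedges: 125 mm long, 30 mm high, tapering 1 in 7 in plan (the same on both sides) from 33.9 mm at the butt to 16 mm at the thin end; its x points from the butt to the thin end, z up. At the centre it is 24.9 mm thick
- wedge_middle_tip (a point): middle of its thin end face, 62.5 mm from the centre along its x, 15 mm above its underside
- wedge_middle: the same wedge, origin at the centre of its underside. It jams by friction; a slow, level push of about 20 N on its butt locks it for good (bearing down on it at the same time wastes the push on the base)
- wedge_thick_mid (a point): centre of the thickest of three loose wooden wedges: 125 mm long, 30 mm high, tapering 1 in 7 in plan (the same on both sides) from 39.4 mm at the butt to 21.5 mm at the thin end; its x points from the butt to the thin end, z up. At the centre it is 30.4 mm thick
- wedge_thick_tip (a point): middle of its thin end face, 62.5 mm from the centre along its x, 15 mm above its underside
- wedge_thick: the same wedge, origin at the centre of its underside. It jams by friction; a slow, level push of about 20 N on its butt locks it for good (bearing down on it at the same time wastes the push on the base)
- chuck_key: drill chuck key, 76 x 52 x 17 mm, a bystander; origin in the middle of its underside
- dowel: piece of dowel, 80 mm long, 12 mm thick, a bystander; origin in the middle of its underside
- offcut: small square-cut offcut of wood 18 x 45 x 18 mm, a bystander; origin in the middle of its underside
- sanding_block: cork sanding block 61 x 105 x 31 mm, a bystander; origin in the middle of its underside

How it is judged:
At the end, for the whole second after the job is handed in: Board on edge on the base, within 2.5 mm of the stop's long leg, 6 mm of its end leg, square to 3 degrees; one wedge flat on the base, thin end 55 mm or more inside the mouth, butt 12 mm or more outside; wedge presses on board and fence, board on stop, with over 3 N each, all at rest (y of board_mid in the frame of stop between -0.0105 and -0.005 m and x of board_mid in the frame of stop between -0.066 and -0.057 m and z of board_mid in the frame of stop between 0.013 and 0.022 m and angle between the y axis of board and the x axis of stop, either way round below 0.05 rad and angle between the x axis of board and the z axis of stop, either way round below 0.08 rad and contact force between board and stop above 3 N and linear speed of board below 0.005 m/s and ((x of wedge_thin_tip in the frame of mouth above 0.055 m and x of wedge_thin_mid in the frame of mouth below 0.0505 m and z of wedge_thin_mid in the frame of mouth between 0.01 and 0.02 m and angle between wedge_thin_mid's own z axis and vertical below 0.1 rad and contact force between wedge_thin and board above 3 N and contact force between wedge_thin and jig above 3 N and linear speed of wedge_thin below 0.005 m/s) or (x of wedge_middle_tip in the frame of mouth above 0.055 m and x of wedge_middle_mid in the frame of mouth below 0.0505 m and z of wedge_middle_mid in the frame of mouth between 0.01 and 0.02 m and angle between wedge_middle_mid's own z axis and vertical below 0.1 rad and contact force between wedge_middle and board above 3 N and contact force between wedge_middle and jig above 3 N and linear speed of wedge_middle below 0.005 m/s) or (x of wedge_thick_tip in the frame of mouth above 0.055 m and x of wedge_thick_mid in the frame of mouth below 0.0505 m and z of wedge_thick_mid in the frame of mouth between 0.01 and 0.02 m and angle between wedge_thick_mid's own z axis and vertical below 0.1 rad and contact force between wedge_thick and board above 3 N and contact force between wedge_thick and jig above 3 N and linear speed of wedge_thick below 0.005 m/s))); the robot touches nothing.
It fails at once if a bystander (chuck key, dowel, small offcut, sanding block) is pushed more than 3 cm from its place (distance of any of chuck_key, dowel, offcut, sanding_block from where it was at the start of the episode above 0.03 m).
It also fails if it takes over 72 s, if anything falls off the work surface, if the arm or the gripper's body presses on something with over 40 N, if the wrist force passes 120 N, or if a joint passes its speed limit or range.

## Robot

A 6-joint arm with a two-finger parallel gripper is mounted at the origin on the work surface; the furniture and walls round the work are solid. World frame = base frame: x ahead of the robot, y to its left, z up, the work surface at z = 0. Lengths are in m, angles in rad, forces in N, time in s.
With the tool pointing down it reaches from about 0.3 to 0.875 m from the base axis. Payload 6.4 kg.
Tool frame: the origin (TCP) lies at the very end of the fingers, on their centre line; the grasp point (between the pads) lies 19 mm behind it (ctrl.hold_point_z is the distance from the TCP to the grasp point, in m); y points along the fingers, x is the direction in which the jaws open and shut, and the axes are right-handed (so a half turn about y gives the same grasp; the last joint's range is limited). The gripper opens to 85 mm and grips with 20 to 120 N. Pads are 22 mm wide; open, the fingers measure 114 mm over their backs; the gripper's body (76 mm by 85 mm) begins 54 mm behind the grasp point. The pads swing forward as they close: fully open they stand 13 mm farther back than shut.
Start: joints at [1.122, 0.181, 1.607, -0, 1.354, -0.206], TCP at [0.138, 0.558, 0.231] pointing down, gripper open.
Joint ranges: [-2.99, 2.99], [-0.89, 2.07], [0.3, 2.58], [-1.14, 4.28], [0, 2.63], [-3.12, 3.12]. Speed limits (rad/s): [2.57, 2.57, 3.01, 3.14, 3.14, 3.14].

## Interface

Orientations are given as a unit quaternion [w, x, y, z].
In Python, from bench import ctrl, imaging gives the robot as it stands.
- The arm moves only by the shell command python3 -m jog 'ROWS'. ROWS is JSON, a list of rows, each a list of 3 entries, a list of its own where there are three numbers: the shift along the tool's x, y, z in cm, then the turn, a rotation vector about the tool's x, y, z in rad, then the finger opening in cm, from 0 to 8.54. A call has 1 to 12 rows; each row shifts and turns the pose as measured when the row begins, along the tool's axes as they then stand; what a row does not reach is not made up. A row lasts 1/12 s, in which the tool goes at most 41.7 mm and 7.16 degrees, less where a joint would pass 70% of its speed; a pose out of reach is approached as far as the arm can. A call is refused whole if a number of a shift passes 4.17 or a number of a turn 0.125, either way. A call with a gripper value outside its range is refused whole. The fingers move at their own pace and stop on an object; the grip force is fixed at half the most. Time passes only in rows, so rows that do not move let the fingers close. It gives the time, the measured TCP pose, the force and the opening at its end, in the units of the state.
- ctrl.get_obs(): the state, without advancing time (a new reading comes with each control period).
- imaging.camera(name): name is "scene" or "top"; returns a dict with "frame" (480x640x3 uint8, red, green, blue), "depth" (480x640 float32, m along the optical axis (not along the pixel's ray), 0 where there is no reading), "K" (3x3 intrinsics, pixels), "k1" (the pictures are not rectified: a ray, as slopes to the right and down, at radius r is drawn at 1 + k1 r^2 times it, then the intrinsics apply), "R" (3x3) and "t" (3): a world point X has camera coordinates R X + t. Camera axes: x right, y down, z forward; pixel columns grow to the right and rows downward; lengths in m; the calibration is good to about 2 mm. A picture is of the moment at which its call begins.
- ctrl.hand_in(): hands the job in, once; it reports no verdict.
The state is a dict: "time_s": time; "q": joint angles; "dq": joint speeds; "joint_efforts": joint torques, N m; "eef_pos": TCP position; "eef_rot": TCP orientation; "wrist_force": force on the tool from outside, world axes, zero at the start; "torque": the same for the moment, N m; "opening": opening from 0.0 (shut) to 1.0 (fully open).
Only numpy, scipy, OpenCV 4.12 (cv2) and the standard library are available. Lean on these libraries where they do the work, as an engineer would, in place of code of your own. Each camera call takes 0.05 s, during which the arm holds its last target. There are 200 camera calls.

## Working session

There is one attempt and no reset: what is moved stays moved. The work goes in short steps, Python scripts to look and compute and a shell command to move; the robot and the scene stay as the last step left them, time stands still between calls to the robot, and variables do not carry over. Pictures are saved under pics/ and viewed, about 8 in all and at most 12, crops included, and the job is handed in when it is done.

```bash
ls; mkdir -p pics; python3 - <<'E'
from bench import ctrl, imaging
import cv2, numpy as np, pickle
print(ctrl.get_obs())
for n in("scene","top"):
    c=imaging.camera(n); pickle.dump(c,open(f"{n}.pkl","wb"))
    cv2.imwrite(f"pics/{n}0.png",c["frame"][...,::-1]); print(n,c["K"],c["k1"],c["R"],c["t"])
E
```

```text
pics
{'time_s': 0.0, 'q': array([ 1.12169507e+00,  1.81592636e-01,  1.60802395e+00, -8.26294582e-06,
        1.35377102e+00, -2.06267198e-01]), 'dq': array([ 1.25523343e-04,  1.43228051e-05, -7.45790162e-04,  1.51149690e-03,
        1.01205889e-04,  4.27008785e-04]), 'joint_efforts': array([ 1.54589088e-03, -4.44857919e+01, -3.51350069e+01, -9.04381295e-05,
        8.87193193e-03,  1.50437495e-05]), 'eef_pos': array([0.13798184, 0.55762586, 0.23034743]), 'eef_rot': array([-0.55659486,  0.55716084,  0.43519184, -0.43632789]), 'wrist_force': array([-0.69335643,  0.49908235, -0.35603889]), 'torque': array([-0.02344253, -0.00066756, -0.01934008]), 'opening': 0.9997491057483896}
scene [[434.50396197   0.         328.18822553]
 [  0.         434.50396197 238.80749376]
 [  0.           0.           1.        ]] 0.017644526041751162 [[ 0.11263199  0.9936362   0.00106396]
 [ 0.79420237 -0.08938191 -0.60104365]
 [-0.59712363  0.06854174 -0.79921549]] [-0.11312676 -0.37327341  1.3576053 ]
top [[493.09366792   0.         313.37675303]
 [  0.         493.09366792 234.5589712 ]
 [  0.           0.           1.        ]] 0.02939979241125501 [[ 0.00288785 -0.99999447 -0.00164851]
 [-0.98792528 -0.00259762 -0.15490929]
 [ 0.15490415  0.00207596 -0.98792732]] [0.02536911 0.51779962 0.92706025]
```

View pics/top0.png

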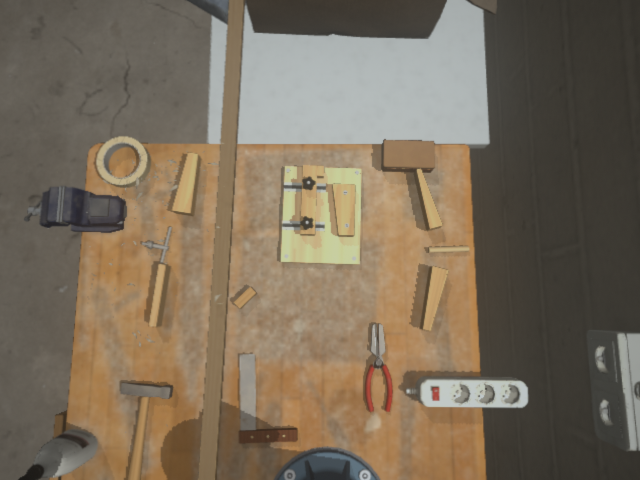

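View pics/scene0.png

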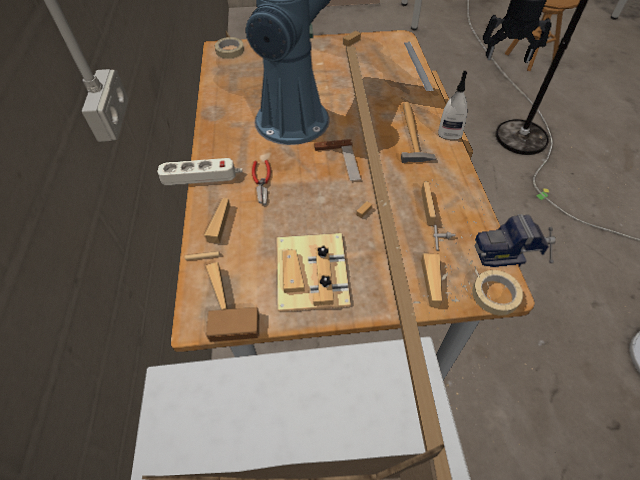

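Top view: jig at about (320,215) px, board about (158,295), wedges about (185,185), (428,200), (432,298), and a long beam around x≈220 px whose height I need.

```bash
cat > h.py <<'E'
import numpy as np, cv2, pickle
def load(n): return pickle.load(open(n+".pkl","rb"))
def ray(c,uv):
    K=c["K"]; p=np.array([(uv[0]-K[0,2])/K[0,0],(uv[1]-K[1,2])/K[1,1]]); s=p.copy()
    for _ in range(10): s=p/(1+c["k1"]*(s@s))
    return np.array([*s,1.])
def atz(c,uv,z):
    d=c["R"].T@ray(c,uv); o=-c["R"].T@c["t"]; return o+d*(z-o[2])/d[2]
def bydepth(c,uv):
    z=c["depth"][int(round(uv[1])),int(round(uv[0]))]; return c["R"].T@(ray(c,uv)*z-c["t"])
def cloud(c):
    v,u=np.mgrid[:480,:640]; s=np.stack([(u-c["K"][0,2])/c["K"][0,0],(v-c["K"][1,2])/c["K"][1,1]],-1); q=s.copy()
    for _ in range(8): q=s/(1+c["k1"]*(q**2).sum(-1,keepdims=True))
    P=np.concatenate([q,np.ones(q.shape[:2]+(1,))],-1)*c["depth"][...,None]
    return (P-c["t"])@c["R"]
def proj(c,X):
    p=c["R"]@np.asarray(X)+c["t"]; s=p[:2]/p[2]; s=s*(1+c["k1"]*(s@s)); return c["K"][:2,:2]@s+c["K"][:2,2]
E
python3 - <<'E'
from h import *
c=load("top"); P=cloud(c)
for uv in [(235,20),(228,150),(222,250),(215,350),(205,470)]: print("beam",uv,bydepth(c,uv).round(3))
for v in (100,150,200,250,300,400): print([ (u,P[v,u].round(3).tolist()) for u in range(205,245,6)])
# objects by height
m=(P[...,2]>0.008)&(P[...,2]<0.09)&(c["depth"]>0)
m[:140]=0
n,l,st,ce=cv2.connectedComponentsWithStats(m.astype(np.uint8))
for i in range(1,n):
    if st[i,4]>60:
        k=l==i; X=P[k]; z=np.percentile(X[:,2],90); t=X[X[:,2]>z-0.006]
        r=cv2.minAreaRect((t[:,:2]*1000).astype(np.float32)); print(st[i],ce[i].round(),"ztop",z.round(3),"rect",np.round(r[0],1),np.round(r[1],1),round(r[2],1))
f=c["frame"][...,::-1]
a=cv2.resize(f[155:275,270:370],None,fx=4,fy=4,interpolation=cv2.INTER_CUBIC)
b=cv2.resize(f[145:345,395:475],None,fx=2.4,fy=2.4,interpolation=cv2.INTER_CUBIC)
d=cv2.resize(f[145:345,125:205],None,fx=2.4,fy=2.4,interpolation=cv2.INTER_CUBIC)
cv2.imwrite("pics/crops.png",np.hstack([a,b,d]))
E
```

```text
beam (235, 20) [0.984 0.195 0.022]
beam (228, 150) [0.695 0.202 0.025]
beam (222, 250) [0.489 0.209 0.02 ]
beam (215, 350) [0.295 0.215 0.022]
beam (205, 470) [0.08  0.225 0.024]
[(205, [1.219, 0.471, -0.906]), (211, [0.836, 0.257, -0.051]), (217, [0.837, 0.244, -0.052]), (223, [0.803, 0.216, 0.023]), (229, [0.803, 0.203, 0.024]), (235, [0.806, 0.192, 0.018]), (241, [0.835, 0.189, -0.046])]
[(205, [0.703, 0.255, 0.001]), (211, [0.704, 0.243, -0.003]), (217, [0.703, 0.23, -0.001]), (223, [0.695, 0.213, 0.023]), (229, [0.697, 0.201, 0.019]), (235, [0.368, 0.025, 0.996]), (241, [0.703, 0.179, 0.0])]
[(205, [0.596, 0.251, -0.002]), (211, [0.596, 0.239, -0.001]), (217, [0.59, 0.221, 0.026]), (223, [0.592, 0.211, 0.016]), (229, [0.591, 0.198, 0.021]), (235, [0.596, 0.189, -0.001]), (241, [0.596, 0.176, 0.002])]
[(205, [0.492, 0.247, -0.0]), (211, [0.491, 0.234, 0.003]), (217, [0.489, 0.219, 0.021]), (223, [0.489, 0.206, 0.023]), (229, [0.489, 0.195, 0.021]), (235, [0.492, 0.186, 0.001]), (241, [0.492, 0.174, 0.002])]
[(205, [0.391, 0.244, -0.001]), (211, [0.391, 0.227, 0.021]), (217, [0.39
[... 1337 characters left out ...]
t [396.7 161.5] [18.  44.4] 42.8
[365 323  27  89 774] [378. 365.] ztop 0.018 rect [265.7 -98.7] [162.6  48.1] 0.2
[240 354  16  46 301] [248. 374.] ztop 0.011 rect [244.8 153.4] [84.7 29.4] 1.6
[ 406  376  123   33 3302] [471. 392.] ztop 0.044 rect [ 220.4 -271.3] [200.9  50.1] 89.8
[ 120  383   52   97 1476] [142. 420.] ztop 0.023 rect [147.6 342. ] [ 85.6 168.9] 89.0
[240 396  16  20 112] [248. 405.] ztop 0.011 rect [191.6 152.8] [32.1 28.9] 74.8
[238 411  59  32 877] [264. 433.] ztop 0.016 rect [150.8 113.3] [109.7  49.7] 89.8
[ 46 429  52  45 977] [ 77. 445.] ztop 0.085 rect [129.6 455.5] [65.  33.4] 39.9
[ 278  450   98   30 2018] [327. 467.] ztop 0.04 rect [81.3  0.9] [79.9 21.5] 89.9
```

View pics/crops.png

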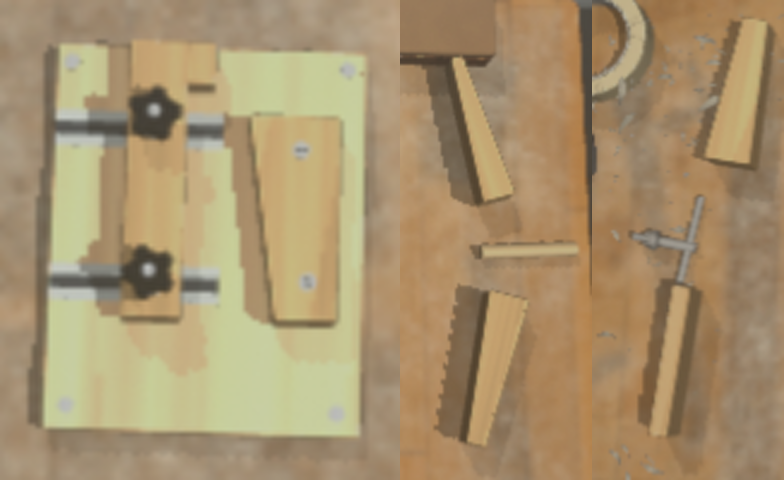

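Crops: stop's face is at about crop x=183, fence's inner edge runs (252,115) to (275,325); the plank is only 22 mm high. Thick wedge left (thin end away), middle wedge lower right (thin end toward the robot), thin wedge beside the sanding block. Now fit the jig.

```bash
cat > fit.py <<'E'
from h import *
from scipy.optimize import least_squares
c=load("top")
px=lambda u,v:((u+.5)/4-.5+270,(v+.5)/4-.5+155)
J=[(55,43,100,80,12),(367,55,100,-80,12),(360,437,-100,-80,12),(43,428,-100,80,12),
   (252,115,60,-19,32),(342,120,60,-66,32),(337,320,-45,-66,32),(275,322,-45,-34,32)]
S=[(182,316,-45,0,32),(121,316,-45,30,32)]
def W(p,x,y,z): a=p[2]; return [p[0]+x*np.cos(a)-y*np.sin(a),p[1]+x*np.sin(a)+y*np.cos(a),z]
def res(p,full=0):
    r=[proj(c,W(p,x/1000,y/1000,z/1000))-px(u,v) for u,v,x,y,z in J]
    return np.array(r) if full else np.ravel(r)
s=least_squares(res,[.59,0,0],loss="soft_l1"); p=s.x
print("jig",p,"\n",(res(p,1)*2).round(1).tolist())
def injig(X): 
    a=p[2]; d=np.array(X[:2])-p[:2]; return np.array([d[0]*np.cos(a)+d[1]*np.sin(a),-d[0]*np.sin(a)+d[1]*np.cos(a)])*1000
if __name__=="__main__":
    for n,u,v in [("stop near R",182,316),("near L",121,316),("far L",132,40),("face mid",184,220),("face mid",187,140),("endleg R far",217,42),("endleg R near",217,72),("fence nearL",275,322),("fence farL",252,115)]:
        print(n,injig(atz(c,px(u,v),.032)).round(1))
    P=cloud(c); m=np.zeros(P.shape[:2],bool); m[155:275,270:370]=1
    X=P[m]; X=X[(X[:,2]>.026)&(X[:,2]<.037)]; q=np.array([injig(x) for x in X])
    for a,b in [(-44,-38),(-25,-10),(0,15),(20,40),(60,80),(80,100)]:
        k=(q[:,0]>a)&(q[:,0]<b); ys=np.sort(q[k,1]); print(a,b,"stop y",ys[ys>0][[0,3,-3,-1]].round(1) if (ys>0).any() else '',"fence",ys[ys<0][[0,-1]].round(1) if (ys<0).any() else '')
E
python3 fit.py
python3 - <<'E'
from h import *
f=load("scene")["frame"][...,::-1]
cv2.imwrite("pics/jigscene.png",cv2.resize(f[225:320,265:365],None,fx=6,fy=6,interpolation=cv2.INTER_CUBIC))
E
```

```text
jig [ 0.56426559  0.01075333 -0.02822179] 
 [[1.3, 0.1], [0.3, -1.3], [0.6, 1.0], [-0.8, 0.6], [-1.7, -0.4], [0.1, -1.5], [0.7, 1.7], [-0.7, -0.3]]
stop near R [-43.7  11.4]
near L [-44.6  41.6]
far L [96.8 41. ]
face mid [ 4.8 11.9]
face mid [45.8 11.6]
endleg R far [97.1 -2. ]
endleg R near [81.4 -2.5]
fence nearL [-45.3 -34.7]
fence farL [ 59.7 -20.7]
-44 -38 stop y [13.6 15.6 41.3 41.4] fence [-63.7 -33.7]
-25 -10 stop y [12.4 12.6 40.5 42.2] fence [-65.3 -29.3]
0 15 stop y [13.  13.2 41.1 41.4] fence [-65.1 -26.4]
20 40 stop y [12.1 13.8 42.  42.1] fence [-64.5 -21.9]
60 80 stop y [ 1.1  3.1 41.5 41.6] fence [-51.8  -0.8]
80 100 stop y [ 1.3  1.5 41.8 42. ] fence [-0.8 -0.3]
```

View pics/jigscene.png

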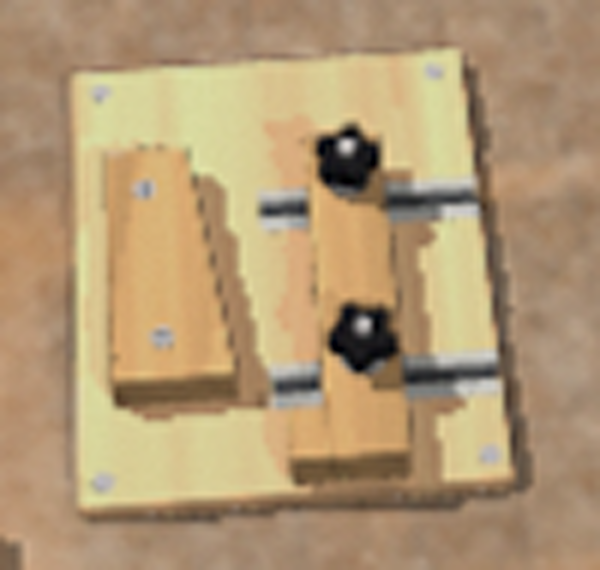

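```bash
cat > plan.py <<'E'
import sys,numpy as np
from scipy.spatial.transform import Rotation as Ro
from bench import ctrl
o=ctrl.get_obs(); q=o["eef_rot"]; R=Ro.from_quat([q[1],q[2],q[3],q[0]]).as_matrix()
yaw=np.degrees(np.arctan2(R[1,0],R[0,0]))
print("pos",o["eef_pos"].round(4),"yaw_toolx",yaw.round(2),"tilt",np.degrees(np.arccos(-R[2,2])).round(2),"F",o["wrist_force"].round(1),"open cm",round(o["opening"]*8.54,2),"t",round(o["time_s"],2),"q",o["q"].round(2))
for a in sys.argv[1:]:
    x,y,z,Y=map(float,a.split(",")); Yr=np.radians(Y)
    A=np.array([np.cos(Yr),np.sin(Yr),0]); Rt=np.c_[A,np.cross([0,0,-1],A),[0,0,-1]]
    d=(Rt.T@(np.array([x,y,z])-o["eef_pos"]))*100
    print(a,"-> shift after turn cm",d.round(2),"| full turn rotvec (tool)",Ro.from_matrix(R.T@Rt).as_rotvec().round(3))
E
python3 - <<'E'
from fit import *
c2=load("scene"); q=lambda u,v:((u+.5)/6-.5+265,(v+.5)/6-.5+225)
for n,u,v in [("fence mouth",187,148),("fence far in",235,375),("fence outer",107,148),("outer far",113,380),("stop face",313,225),("stop face",318,300),("stop R far",408,455),("stop R",385,175),("stop R",395,290),("endleg",290,458)]:
    print(n,injig(atz(c2,q(u,v),.032)).round(1))
print("targets: board",W(p,.014,.0032,0),"stop",W(p,.075,.0117,0),"mouth",W(p,-.045,-.034,.012))
for nm in("top","scene"):
    cc=load(nm);P=cloud(cc)
    for n,(x,y),zt in [("board",(.401,.3286),.035),("middle",(.396,-.202),.03),("thick",(.626,.28),.03)]:
        k=(np.hypot(P[...,0]-x,P[...,1]-y)<.085)&(abs(P[...,2]-zt)<.006)
        n_,l,st,_=cv2.connectedComponentsWithStats(k.astype(np.uint8)); k=l==1+np.argmax(st[1:,4])
        X=P[k][:,:2]; m=X.mean(0); e=np.linalg.svd(X-m,full_matrices=0)[2][0]; e*=np.sign(e[0]); t=(X-m)@e; w=(X-m)@[-e[1],e[0]]
        r=cv2.minAreaRect((X*1000).astype(np.float32))
        print(nm,n,"mean",m.round(4),"rect",np.round(r[0],1),np.round(r[1],1),"ang",np.degrees(np.arctan2(e[1],e[0])).round(1),"t",t.min().round(3),t.max().round(3),"wnear",np.ptp(w[t<-.045]).round(4),"wfar",np.ptp(w[t>.045]).round(4))
E
python3 plan.py
```

```text
jig [ 0.56426559  0.01075333 -0.02822179] 
 [[1.3, 0.1], [0.3, -1.3], [0.6, 1.0], [-0.8, 0.6], [-1.7, -0.4], [0.1, -1.5], [0.7, 1.7], [-0.7, -0.3]]
fence mouth [-40.8 -33.8]
fence far in [ 63.1 -20.4]
fence outer [-43.4 -65. ]
outer far [ 61.5 -65. ]
stop face [-0.5 12.7]
stop face [33.3 12.2]
stop R far [101.5  39.9]
stop R [-21.5  42.1]
stop R [31.3 41.4]
endleg [99.1 -2.4]
targets: board [np.float64(0.5783503141308759), np.float64(0.013557004848815836), 0] stop [np.float64(0.6395658768133362), np.float64(0.020332319267333462), 0] mouth [np.float64(0.518324097109389), np.float64(-0.021963317082289498), 0.012]
top board mean [0.4001 0.3282] rect [401.1 328.6] [ 16.5 118.8] ang -5.9 t -0.058 0.06 wnear 0.0157 wfar 0.015
top middle mean [ 0.4013 -0.2068] rect [ 396.  -202.8] [ 33.6 124.8] ang -14.9 t -0.068 0.056 wnear 0.0186 wfar 0.0338
top thick mean [0.619  0.2816] rect [625.8 280.1] [ 39.1 125.4] ang -9.0 t -0.055 0.07 wnear 0.0391 wfar 0.0245
scene board mean [0.4076 0.3263] rect [403.6 327.2] [ 16.  120.6] ang -5.9 t -0.064 0.056 wnear 0.0145 wfar 0.0144
scene middle mean [ 0.4083 -0.2082] rect [ 397.2 -209.8] [ 33.9 126. ] ang -14.9 t -0.074 0.053 wnear 0.0191 wfar 0.0343
scene thick mean [0.6261 0.2809] rect [627.4 278.1] [ 37.8 126. ] ang -8.7 t -0.061 0.065 wnear 0.0381 wfar 0.0228
pos [0.138  0.5577 0.2305] yaw_toolx 76.09 tilt 90.02 F [ 0.4 -0.1 -0.3] open cm 8.52 t 0.1 q [ 1.12  0.18  1.61 -0.    1.35 -0.21]
```

```bash
sed -i 's/Rt=np.c_.*/Rt=np.c_[A,[0,0,-1],np.cross(A,[0,0,-1])]/; s/arccos(-R\[2,2\])/arccos(-R[2,1])/' plan.py; python3 plan.py 0.402,0.328,0.13,84.1
```

```text
pos [0.138  0.5577 0.2305] yaw_toolx 76.09 tilt 0.09 F [ 0.4 -0.1 -0.3] open cm 8.52 t 0.1 q [ 1.12  0.18  1.61 -0.    1.35 -0.21]
0.402,0.328,0.13,84.1 -> shift after turn cm [-20.13  10.05 -28.62] | full turn rotvec (tool) [-0.    -0.14  -0.001]
```

```bash
python3 -m jog '[[[0,0,0],[0,-0.07,0],5],[[0,0,0],[0,-0.07,0],5],[[-2,1,-2.86],[0,0,0],5],[[-2,1,-2.86],[0,0,0],5],[[-2,1,-2.86],[0,0,0],5],[[-2,1,-2.86],[0,0,0],5],[[-2,1,-2.86],[0,0,0],5],[[-2,1,-2.86],[0,0,0],5],[[-2,1,-2.86],[0,0,0],5],[[-2,1,-2.86],[0,0,0],5],[[-2,1,-2.86],[0,0,0],5],[[-2,1,-2.86],[0,0,0],5]]'; python3 -m jog '[[[0,0,0],[0,0,0],5]]';python3 plan.py 0.402,0.328,0.022,84.1
```

```text
time_s: 1.1
eef_pos: [0.4072, 0.3262, 0.1243]
eef_rot: [0.521, -0.519, -0.478, 0.48]
wrist_force: [-0.2, 0.6, 0.0]
opening: 0.585
time_s: 1.18
eef_pos: [0.4103, 0.322, 0.1223]
eef_rot: [0.522, -0.521, -0.476, 0.48]
wrist_force: [-0.6, -0.6, 0.9]
opening: 0.582
pos [0.4103 0.322  0.1223] yaw_toolx 85.05 tilt 0.29 F [-0.6 -0.6  0.9] open cm 4.97 t 1.18 q [ 0.44  0.19  1.83 -0.    1.12 -1.05]
0.402,0.328,0.022,84.1 -> shift after turn cm [ 0.52 10.03  0.89] | full turn rotvec (tool) [-0.004  0.017 -0.003]
```

```bash
python3 -m jog '[[[0.52,1.5,0.89],[0,0.017,0],5],[[0,1.5,0],[0,0,0],5],[[0,1.5,0],[0,0,0],5],[[0,1,0],[0,0,0],5]]'; python3 -m jog '[[[0,0,0],[0,0,0],5]]'; python3 plan.py 0.402,0.328,0.022,84.1
python3 - <<'E'
from bench import imaging
import cv2,numpy as np
a=imaging.camera("top")["frame"][220:360,90:230,::-1]; b=imaging.camera("scene")["frame"][130:270,370:510,::-1]
cv2.imwrite("pics/g1.png",cv2.resize(np.hstack([a,b]),None,fx=2.8,fy=2.8,interpolation=cv2.INTER_CUBIC))
E
```

```text
time_s: 1.52
eef_pos: [0.4045, 0.3259, 0.0663]
eef_rot: [0.528, -0.527, -0.47, 0.472]
wrist_force: [-0.2, -0.0, -0.0]
opening: 0.584
time_s: 1.6
eef_pos: [0.4028, 0.3253, 0.0641]
eef_rot: [0.528, -0.527, -0.469, 0.474]
wrist_force: [-1.1, 0.6, 0.6]
opening: 0.581
pos [0.4028 0.3253 0.0641] yaw_toolx 83.57 tilt 0.41 F [-1.1  0.6  0.6] open cm 4.96 t 1.6 q [ 0.45  0.28  1.87  0.    1.   -1.01]
0.402,0.328,0.022,84.1 -> shift after turn cm [0.26 4.21 0.11] | full turn rotvec (tool) [-0.006 -0.009 -0.004]
```

View pics/g1.png

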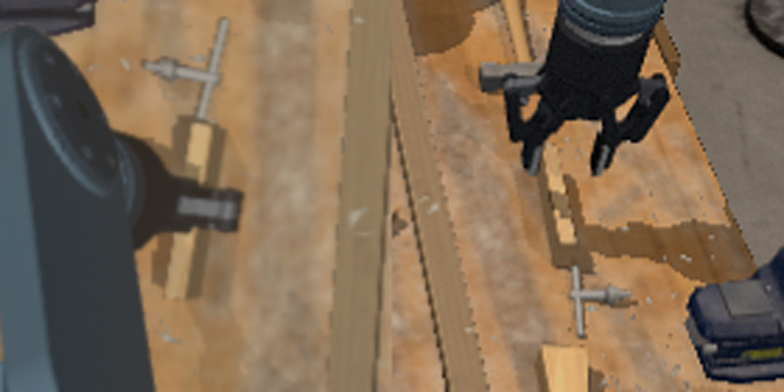

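Fingers (top view right finger at (210,205), board (190,210)) straddle the board mid-length. Descend and close.

```bash
python3 -m jog '[[[0.26,1.5,0.11],[-0.006,-0.009,-0.004],5],[[0,1.5,0],[0,0,0],5],[[0,0.8,0],[0,0,0],5],[[0,0,0],[0,0,0],5]]'; python3 plan.py 0.402,0.328,0.022,84.1
```

```text
time_s: 2.03
eef_pos: [0.4062, 0.3314, 0.0314]
eef_rot: [-0.524, 0.526, 0.478, -0.47]
wrist_force: [-0.4, -0.1, -0.3]
opening: 0.583
pos [0.4062 0.3314 0.0314] yaw_toolx 84.22 tilt 0.65 F [-0.4 -0.1 -0.3] open cm 4.98 t 2.03 q [ 0.46  0.34  1.87  0.    0.92 -1.01]
0.402,0.328,0.022,84.1 -> shift after turn cm [-0.38  0.94  0.38] | full turn rotvec (tool) [0.009 0.002 0.006]
```

```bash
python3 -m jog '[[[-0.38,0.5,0.38],[0.009,0.002,0.006],5],[[0,0.5,0],[0,0,0],5],[[0,0,0],[0,0,0],5]]'; python3 plan.py 0.402,0.328,0.022,84.1; python3 plan.py 0.402,0.328,0.022,84.1
```

```text
time_s: 2.28
eef_pos: [0.403, 0.3287, 0.0228]
eef_rot: [-0.525, 0.525, 0.475, -0.473]
wrist_force: [0.4, -0.1, 0.6]
opening: 0.58
pos [0.403  0.3287 0.0228] yaw_toolx 84.12 tilt 0.15 F [ 0.4 -0.1  0.6] open cm 4.96 t 2.28 q [ 0.46  0.35  1.88  0.    0.91 -1.01]
0.402,0.328,0.022,84.1 -> shift after turn cm [-0.08  0.08  0.09] | full turn rotvec (tool) [0.002 0.    0.001]
pos [0.403  0.3287 0.0228] yaw_toolx 84.12 tilt 0.15 F [ 0.4 -0.1  0.6] open cm 4.96 t 2.28 q [ 0.46  0.35  1.88  0.    0.91 -1.01]
0.402,0.328,0.022,84.1 -> shift after turn cm [-0.08  0.08  0.09] | full turn rotvec (tool) [0.002 0.    0.001]
```

```bash
python3 -m jog '[[[0,0.1,0],[0,0,0],1],[[0,0,0],[0,0,0],1],[[0,0,0],[0,0,0],1],[[0,0,0],[0,0,0],1],[[0,0,0],[0,0,0],1],[[0,0,0],[0,0,0],1]]';python3 plan.py; python3 -m jog '[[[0,-1,0],[0,0,0],1],[[0,-2,0],[0,0,0],1],[[0,-2,0],[0,0,0],1],[[0,-2,0],[0,0,0],1],[[0,-2,0],[0,0,0],1],[[0,0,0],[0,0,0],1]]'; python3 plan.py 0.578,0.0136,0.1,88.4
```

```text
time_s: 2.78
eef_pos: [0.4041, 0.3291, 0.0233]
eef_rot: [-0.525, 0.526, 0.475, -0.472]
wrist_force: [-0.8, -0.7, -0.7]
opening: 0.158
pos [0.4041 0.3291 0.0233] yaw_toolx 84.11 tilt 0.29 F [-0.8 -0.7 -0.7] open cm 1.35 t 2.78 q [ 0.46  0.35  1.88  0.    0.91 -1.01]
time_s: 3.28
eef_pos: [0.402, 0.3281, 0.1181]
eef_rot: [0.525, -0.525, -0.474, 0.474]
wrist_force: [0.6, 0.8, -0.2]
opening: 0.155
pos [0.402  0.3281 0.1181] yaw_toolx 84.1 tilt 0.02 F [ 0.6  0.8 -0.2] open cm 1.33 t 3.28 q [ 0.46  0.19  1.84  0.    1.11 -1.01]
0.578,0.0136,0.1,88.4 -> shift after turn cm [-30.94   1.81 -18.47] | full turn rotvec (tool) [ 0.    -0.075  0.   ]
```

```bash
python3 -m jog '[[[0,0,0],[0,-0.075,0],1],[[-2,0,-1.2],[0,0,0],1],[[-2.9,0,-1.73],[0,0,0],1],[[-2.9,0,-1.73],[0,0,0],1],[[-2.9,0,-1.73],[0,0,0],1],[[-2.9,0,-1.73],[0,0,0],1],[[-2.9,0,-1.73],[0,0,0],1],[[-2.9,0,-1.73],[0,0,0],1],[[-2.9,0,-1.73],[0,0,0],1],[[-2.9,0,-1.73],[0,0,0],1],[[-2.9,0,-1.73],[0,0,0],1],[[0,0,0],[0,0,0],1]]'; python3 plan.py 0.578,0.0136,0.065,88.4
python3 - <<'E'
from bench import imaging
import cv2,numpy as np
a=imaging.camera("top")["frame"][155:275,260:380,::-1]; b=imaging.camera("scene")["frame"][200:320,255:375,::-1]
cv2.imwrite("pics/g2.png",cv2.resize(np.hstack([a,b]),None,fx=3.3,fy=3.3,interpolation=cv2.INTER_CUBIC))
E
```

```text
time_s: 4.28
eef_pos: [0.5682, 0.0325, 0.1181]
eef_rot: [-0.504, 0.504, 0.498, -0.494]
wrist_force: [0.0, 0.3, -0.4]
opening: 0.154
pos [0.5682 0.0325 0.1181] yaw_toolx 89.06 tilt 0.29 F [ 0.   0.3 -0.4] open cm 1.32 t 4.28 q [-0.15  0.29  1.72  0.    1.13 -1.71]
0.578,0.0136,0.065,88.4 -> shift after turn cm [-1.86  5.31 -1.03] | full turn rotvec (tool) [0.004 0.012 0.003]
```

View pics/g2.png

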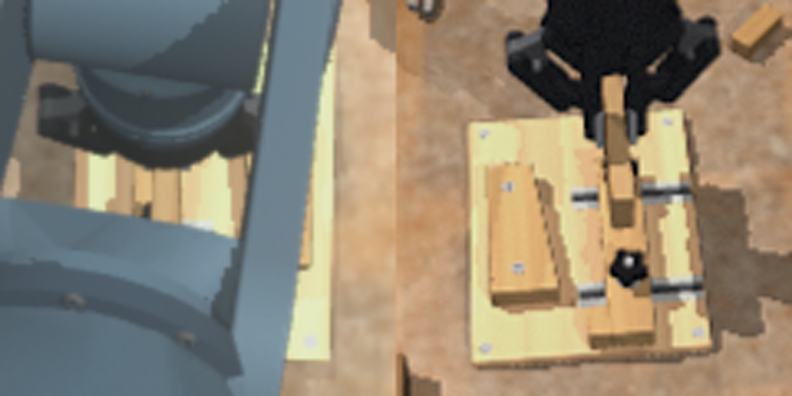

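```bash
python3 -m jog '[[[-1.1,0,-0.4],[0.004,0.012,0.003],1],[[-1.1,0,-0.4],[0,0,0],1],[[0,1.5,0],[0,0,0],1],[[0,1.5,0],[0,0,0],1],[[0,1,0],[0,0,0],1],[[0,0,0],[0,0,0],1]]'; python3 plan.py 0.576,0.0094,0.06,88.4
```

```text
time_s: 4.88
eef_pos: [0.5715, 0.0161, 0.0757]
eef_rot: [0.507, -0.504, -0.494, 0.495]
wrist_force: [-0.2, 0.8, -1.0]
opening: 0.154
pos [0.5715 0.0161 0.0757] yaw_toolx 88.75 tilt 0.31 F [-0.2  0.8 -1. ] open cm 1.32 t 4.88 q [-0.18  0.36  1.72  0.    1.06 -1.73]
0.576,0.0094,0.06,88.4 -> shift after turn cm [-0.66  1.57 -0.47] | full turn rotvec (tool) [-0.005  0.006  0.002]
```

```bash
python3 -m jog '[[[-0.66,0,-0.47],[-0.005,0.006,0.002],1],[[0,0,0],[0,0,0],1],[[0,1,0],[0,0,0],1],[[0,0.6,0],[0,0,0],1],[[0,0,0],[0,0,0],1]]'; python3 plan.py 0.576,0.0094,0.037,88.4
python3 - <<'E'
from bench import imaging
import cv2,numpy as np,pickle
b=imaging.camera("scene"); pickle.dump(b,open("s2.pkl","wb"))
cv2.imwrite("pics/g3.png",cv2.resize(b["frame"][210:310,270:370,::-1],None,fx=6,fy=6,interpolation=cv2.INTER_CUBIC))
E
```

```text
time_s: 5.3
eef_pos: [0.5774, 0.0094, 0.06]
eef_rot: [-0.506, 0.507, 0.494, -0.493]
wrist_force: [0.1, -0.4, -0.5]
opening: 0.156
pos [0.5774 0.0094 0.06  ] yaw_toolx 88.49 tilt 0.16 F [ 0.1 -0.4 -0.5] open cm 1.33 t 5.3 q [-0.19  0.39  1.72  0.    1.02 -1.73]
0.576,0.0094,0.037,88.4 -> shift after turn cm [-0.01  2.3   0.14] | full turn rotvec (tool) [ 0.003  0.002 -0.   ]
```

View pics/g3.png

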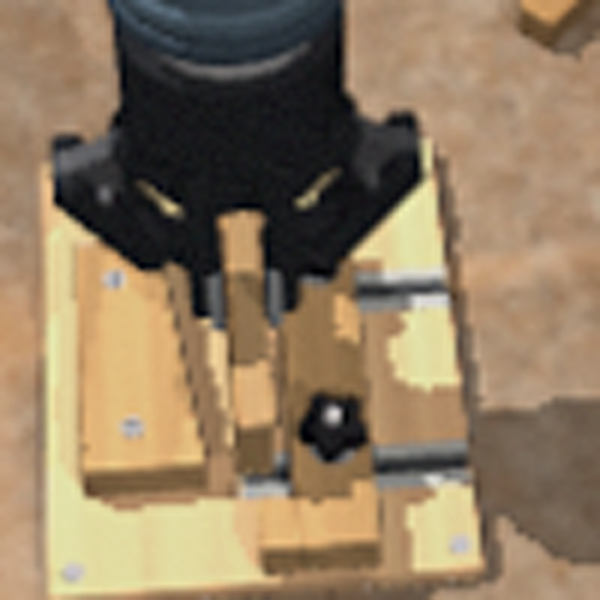

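```bash
python3 - <<'E'
from fit import *
c2=load("s2"); q=lambda u,v:((u+.5)/6-.5+270,(v+.5)/6-.5+210)
for n,u,v,z in [("far L",236,433,.072),("far R",272,426,.072),("near L",220,212,.072),("near R",264,212,.072),("bot far L",238,474,.037),("bot far R",270,466,.037),("endleg",260,495,.032),("stop far corner",262,548,.032)]:
    print(n,injig(atz(c2,q(u,v),z)).round(1))
P=cloud(c2); X=P[210:310,270:370].reshape(-1,3); k=(X[:,2]>.067)&(X[:,2]<.077); Q=np.array([injig(x) for x in X[k]]); k=(abs(Q[:,1])<14)&(Q[:,0]<90); Q=Q[k]; far=Q[Q[:,0]>35]
print(Q.min(0),Q.max(0),"far part y",far[:,1].min(),far[:,1].max(), len(far))
E
```

```text
jig [ 0.56426559  0.01075333 -0.02822179] 
 [[1.3, 0.1], [0.3, -1.3], [0.6, 1.0], [-0.8, 0.6], [-1.7, -0.4], [0.1, -1.5], [0.7, 1.7], [-0.7, -0.3]]
far L [74.8 -8.3]
far R [73.   4.5]
near L [-22.   -8.7]
near R [-20.6   7.8]
bot far L [70.9 -8.5]
bot far R [68.5  3.3]
endleg [77.4 -1.1]
stop far corner [99.2 -1.7]
[-21.22162414 -13.90698562] [71.94148224 12.65254106] far part y -8.542417236544226 6.375656935920118 107
```

Board hangs level, far end ~3 mm short of the end leg, ~5.5 mm from the stop face. Lower it.

```bash
python3 -m jog '[[[0,1,0],[0.003,0.002,0],1],[[0,0.8,0],[0,0,0],1],[[0,0.3,0],[0,0,0],1],[[0,0.1,0],[0,0,0],1],[[0,0,0],[0,0,0],1]]'; python3 plan.py 0.576,0.0094,0.0355,88.4;  python3 -m jog '[[[0,0.15,0],[0,0,0],1],[[0,0,0],[0,0,0],1]]'; python3 plan.py 0.576,0.0094,0.0355,88.4
```

```text
time_s: 5.77
eef_pos: [0.5774, 0.0096, 0.0359]
eef_rot: [0.507, -0.507, -0.493, 0.493]
wrist_force: [0.1, 0.1, -1.6]
opening: 0.153
pos [0.5774 0.0096 0.0359] yaw_toolx 88.39 tilt 0.04 F [ 0.1  0.1 -1.6] open cm 1.31 t 5.77 q [-0.19  0.43  1.72 -0.    0.98 -1.73]
0.576,0.0094,0.0355,88.4 -> shift after turn cm [-0.03  0.04  0.14] | full turn rotvec (tool) [-0.001 -0.    -0.   ]
time_s: 5.93
eef_pos: [0.5779, 0.0095, 0.0352]
eef_rot: [-0.507, 0.507, 0.493, -0.493]
wrist_force: [-0.7, -0.3, -0.2]
opening: 0.157
pos [0.5779 0.0095 0.0352] yaw_toolx 88.4 tilt 0.04 F [-0.7 -0.3 -0.2] open cm 1.34 t 5.93 q [-0.19  0.44  1.72 -0.    0.98 -1.73]
0.576,0.0094,0.0355,88.4 -> shift after turn cm [-0.02 -0.03  0.19] | full turn rotvec (tool) [-0.    -0.    -0.001]
```

```bash
python3 -m jog '[[[0.2,0,0],[0,0,0],1],[[0.2,0,0],[0,0,0],1],[[0,0,0],[0,0,0],1]]'; python3 -m jog '[[[0.1,0,0],[0,0,0],1],[[0,0,0],[0,0,0],1]]';  python3 -m jog '[[[0.1,0,0],[0,0,0],1],[[0,0,0],[0,0,0],1]]';  python3 -m jog '[[[0,0.1,0],[0,0,0],1],[[0,0,0],[0,0,0],1]]'; python3 plan.py
```

```text
time_s: 6.18
eef_pos: [0.5786, 0.0137, 0.0358]
eef_rot: [-0.507, 0.508, 0.493, -0.493]
wrist_force: [-0.1, 0.4, -1.2]
opening: 0.151
time_s: 6.35
eef_pos: [0.5786, 0.015, 0.0358]
eef_rot: [-0.506, 0.508, 0.493, -0.493]
wrist_force: [0.1, 0.0, -1.3]
opening: 0.152
time_s: 6.52
eef_pos: [0.5787, 0.0152, 0.0358]
eef_rot: [-0.506, 0.508, 0.493, -0.493]
wrist_force: [-0.2, 0.1, -0.9]
opening: 0.155
time_s: 6.68
eef_pos: [0.5789, 0.0152, 0.035]
eef_rot: [-0.506, 0.508, 0.493, -0.493]
wrist_force: [-1.1, -0.2, -0.1]
opening: 0.155
pos [0.5789 0.0152 0.035 ] yaw_toolx 88.41 tilt 0.17 F [-1.1 -0.2 -0.1] open cm 1.32 t 6.68 q [-0.18  0.44  1.72 -0.    0.98 -1.72]
```

```bash
python3 -m jog '[[[0.15,0.1,-0.1],[0,0,0],1],[[0,0,0],[0,0,0],1]]'; python3 -m jog '[[[0.15,0.1,-0.1],[0,0,0],1],[[0,0,0],[0,0,0],1]]';  python3 -m jog '[[[0.15,0.1,-0.1],[0,0,0],1],[[0,0,0],[0,0,0],1]]'; python3 plan.py
```

```text
time_s: 6.85
eef_pos: [0.5791, 0.015, 0.0352]
eef_rot: [-0.506, 0.508, 0.492, -0.495]
wrist_force: [0.2, -0.6, -0.4]
opening: 0.151
time_s: 7.02
eef_pos: [0.5797, 0.0151, 0.0351]
eef_rot: [-0.505, 0.508, 0.491, -0.496]
wrist_force: [0.9, 0.2, -0.5]
opening: 0.155
time_s: 7.18
eef_pos: [0.5803, 0.0151, 0.0352]
eef_rot: [-0.505, 0.508, 0.49, -0.497]
wrist_force: [0.6, 0.3, -1.0]
opening: 0.156
pos [0.5803 0.0151 0.0352] yaw_toolx 88.46 tilt 0.64 F [ 0.6  0.3 -1. ] open cm 1.33 t 7.18 q [-0.17  0.44  1.71 -0.01  0.99 -1.71]
```

```bash
python3 -m jog '[[[0,0,-0.2],[0,0,0],1],[[0,0,0],[0,0,0],1]]'; python3 -m jog '[[[0,0,-0.2],[0,0,0],1],[[0,0,0],[0,0,0],1]]';  python3 -m jog '[[[0,0,-0.2],[0,0,0],1],[[0,0,-0.2],[0,0,0],1]]'; python3 plan.py 0.582,0.0151,0.0352,88.4
```

```text
time_s: 7.35
eef_pos: [0.5826, 0.0152, 0.0351]
eef_rot: [-0.505, 0.508, 0.49, -0.497]
wrist_force: [-0.6, -3.8, 0.2]
opening: 0.158
time_s: 7.52
eef_pos: [0.5831, 0.0152, 0.035]
eef_rot: [-0.506, 0.507, 0.489, -0.498]
wrist_force: [-1.0, -1.6, 3.3]
opening: 0.149
time_s: 7.68
eef_pos: [0.5831, 0.0152, 0.0349]
eef_rot: [0.509, -0.504, -0.486, 0.501]
wrist_force: [-12.0, -2.4, 12.6]
opening: 0.159
pos [0.5831 0.0152 0.0349] yaw_toolx 88.51 tilt 1.21 F [-12.   -2.4  12.6] open cm 1.36 t 7.68 q [-0.17  0.46  1.69 -0.02  1.01 -1.71]
0.582,0.0151,0.0352,88.4 -> shift after turn cm [-0.01 -0.03  0.11] | full turn rotvec (tool) [-0.018  0.002 -0.011]
```

Board is up against the end leg, stop and base. Relax, open, rise, look.

```bash
python3 -m jog '[[[0,0,0.03],[-0.018,0.002,-0.011],1],[[0,0,0],[0,0,0],1],[[0,0,0],[0,0,0],2],[[0,0,0],[0,0,0],3],[[0,0,0],[0,0,0],3.5],[[0,0,0],[0,0,0],3.5]]'; python3 plan.py; python3 -m jog '[[[0,-1,0],[0,0,0],3.5],[[0,-2,0],[0,0,0],3.5],[[0,-3,0],[0,0,0],4],[[0,-3,0],[0,0,0],5],[[0,-3,0],[0,0,0],5],[[0,0,0],[0,0,0],6]]'; python3 plan.py 0.626,0.2795,0.16,-98.8 0.626,0.2795,0.16,81.2
```

```text
time_s: 8.18
eef_pos: [0.5836, 0.0164, 0.0342]
eef_rot: [0.507, -0.507, -0.493, 0.492]
wrist_force: [-0.5, 0.5, 0.3]
opening: 0.41
pos [0.5836 0.0164 0.0342] yaw_toolx 88.39 tilt 0.1 F [-0.5  0.5  0.3] open cm 3.5 t 8.18 q [-0.18  0.45  1.71  0.    0.99 -1.72]
time_s: 8.68
eef_pos: [0.582, 0.0176, 0.1591]
eef_rot: [0.509, -0.504, -0.493, 0.494]
wrist_force: [0.9, -1.1, 0.9]
opening: 0.696
pos [0.582  0.0176 0.1591] yaw_toolx 88.45 tilt 0.41 F [ 0.9 -1.1  0.9] open cm 5.94 t 8.68 q [-0.17  0.27  1.65  0.    1.23 -1.72]
0.626,0.2795,0.16,-98.8 -> shift after turn cm [-26.55  -0.09   0.34] | full turn rotvec (tool) [ 0.005 -3.015  0.01 ]
0.626,0.2795,0.16,81.2 -> shift after turn cm [26.55 -0.09 -0.34] | full turn rotvec (tool) [-0.006  0.127  0.003]
```

```bash
python3 -m jog '[[[0,0,0],[-0.006,0.09,0.003],6],[[2.2,0,0],[0,0.037,0],6],[[3.5,0,0],[0,0,0],6],[[3.5,0,0],[0,0,0],6],[[3.5,0,0],[0,0,0],6],[[3.5,0,0],[0,0,0],6],[[3.5,0,0],[0,0,0],6],[[3.5,0,0],[0,0,0],6],[[2,0,0],[0,0,0],6],[[0,0,0],[0,0,0],6]]'; python3 plan.py 0.5945,0.284,0.06,81.1
python3 - <<'E'
from bench import imaging
import cv2,numpy as np,pickle
b=imaging.camera("scene"); pickle.dump(b,open("s3.pkl","wb")); a=imaging.camera("top"); pickle.dump(a,open("t3.pkl","wb"))
r=lambda f:cv2.resize(f[...,::-1],None,fx=4,fy=4,interpolation=cv2.INTER_CUBIC)
cv2.imwrite("pics/g4.png",np.hstack([r(a["frame"][155:275,275:370]),r(b["frame"][220:340,265:365])]))
E
```

```text
time_s: 9.52
eef_pos: [0.6269, 0.2769, 0.1693]
eef_rot: [-0.536, 0.543, 0.461, -0.453]
wrist_force: [-0.2, -0.0, 0.4]
opening: 0.706
pos [0.6269 0.2769 0.1693] yaw_toolx 80.5 tilt 0.85 F [-0.2 -0.   0.4] open cm 6.03 t 9.52 q [ 0.24  0.46  1.37 -0.    1.29 -1.16]
0.5945,0.284,0.06,81.1 -> shift after turn cm [ 0.2  10.93  3.31] | full turn rotvec (tool) [ 0.015 -0.01   0.003]
```

View pics/g4.png

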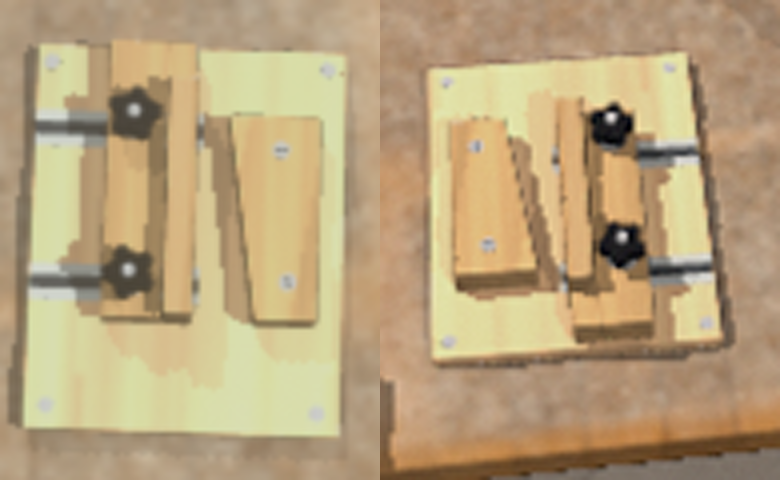

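```bash
python3 - <<'E'
from fit import *
for nm,off in (("t3",(275,155)),("s3",(265,220))):
    cc=load(nm);P=cloud(cc); X=P[200 if nm=="s3" else 150:330,260:380].reshape(-1,3); X=X[(abs(X[:,2]-.047)<.0045)]
    Q=np.array([injig(x) for x in X]); Q=Q[(Q[:,1]<13.5)&(Q[:,1]>-12)]
    for a,b in((-50,-20),(-20,10),(10,40),(40,80)):
        k=(Q[:,0]>a)&(Q[:,0]<b); print(nm,a,b,Q[k,1].min().round(1),Q[k,1].max().round(1),Q[k,1].mean().round(1))
    print("x",Q[:,0].min(),Q[:,0].max())
c=load("t3"); q=lambda u,v:((u+.5)/4-.5+275,(v+.5)/4-.5+155)
for n,u,v,z in [("far L",170,70,.047),("far R",199,72,.047),("near L",162,315,.047),("near R",190,315,.047),("fence nearL",255,322,.032),("fence farL",232,115,.032)]: print(n,injig(atz(c,q(u,v),z)).round(1))
E
```

```text
jig [ 0.56426559  0.01075333 -0.02822179] 
 [[1.3, 0.1], [0.3, -1.3], [0.6, 1.0], [-0.8, 0.6], [-1.7, -0.4], [0.1, -1.5], [0.7, 1.7], [-0.7, -0.3]]
t3 -50 -20 -3.4 10.4 4.0
t3 -20 10 -3.3 11.3 4.0
t3 10 40 -2.4 11.5 4.1
t3 40 80 -3.5 11.3 3.9
x -44.70109246359666 75.05521612278574
s3 -50 -20 -3.3 11.4 3.9
s3 -20 10 -3.6 11.2 3.9
s3 10 40 -3.6 11.1 3.6
s3 40 80 -3.8 11.2 3.8
x -43.44939198220884 77.4989857619884
far L [77.7 11.1]
far R [77.1 -3.3]
near L [-45.6  11.3]
near R [-45.2  -2.3]
fence nearL [-45.3 -34.7]
fence farL [ 59.7 -20.7]
```

Board sits square with its right face at jig y≈-3.5, gap at mouth ≈30.5–31.5 mm: the thick wedge would seat ~62–70 mm in, the middle one ~101–110 mm (near its limit). Take the thick one.

```bash
python3 -m jog '[[[0,0,0],[0.015,-0.01,0.003],6],[[0.2,1.5,1.6],[0,0,0],6],[[0,2.5,1.7],[0,0,0],6],[[0,2.5,0],[0,0,0],6],[[0,2.5,0],[0,0,0],6],[[0,0.5,0],[0,0,0],6],[[0,0,0],[0,0,0],6]]'; python3 plan.py 0.5945,0.284,0.008,81.1
```

```text
time_s: 10.2
eef_pos: [0.5962, 0.2706, 0.075]
eef_rot: [-0.539, 0.54, 0.456, -0.458]
wrist_force: [0.7, 0.4, -0.3]
opening: 0.706
pos [0.5962 0.2706 0.075 ] yaw_toolx 80.56 tilt 0.21 F [ 0.7  0.4 -0.3] open cm 6.03 t 10.2 q [ 0.25  0.52  1.5  -0.    1.13 -1.16]
0.5945,0.284,0.008,81.1 -> shift after turn cm [1.3  6.7  0.37] | full turn rotvec (tool) [-0.001 -0.009 -0.004]
```

```bash
python3 -m jog '[[[0.65,0,0.2],[-0.001,-0.009,-0.004],6],[[0.65,0,0.2],[0,0,0],6],[[0,1.5,0],[0,0,0],6],[[0,1,0],[0,0,0],6],[[0,0,0],[0,0,0],6]]'; python3 plan.py 0.5945,0.284,0.008,81.1
```

```text
time_s: 10.62
eef_pos: [0.5988, 0.284, 0.0541]
eef_rot: [-0.537, 0.539, 0.462, -0.456]
wrist_force: [-1.5, -0.9, -0.4]
opening: 0.704
pos [0.5988 0.284  0.0541] yaw_toolx 80.96 tilt 0.48 F [-1.5 -0.9 -0.4] open cm 6.01 t 10.62 q [ 0.26  0.56  1.49  0.    1.08 -1.15]
0.5945,0.284,0.008,81.1 -> shift after turn cm [-0.07  4.61  0.42] | full turn rotvec (tool) [ 0.007 -0.002  0.004]
```

```bash
python3 -m jog '[[[-0.07,1.5,0.42],[0.007,0,0.004],6],[[0,1.5,0],[0,0,0],6],[[0,1,0],[0,0,0],6],[[0,0.5,0],[0,0,0],6],[[0,0,0],[0,0,0],6]]'; python3 plan.py 0.5945,0.284,0.008,81.1; python3 -m jog '[[[0,0,0],[0,0,0],4],[[0,0,0],[0,0,0],3],[[0,0,0],[0,0,0],2.5],[[0,0,0],[0,0,0],2.5],[[0,0,0],[0,0,0],2.5],[[0,0,0],[0,0,0],2.5]]'; python3 plan.py
```

```text
time_s: 11.03
eef_pos: [0.5935, 0.2842, 0.0033]
eef_rot: [0.538, -0.538, -0.459, 0.46]
wrist_force: [-0.4, -0.7, -0.8]
opening: 0.708
pos [0.5935 0.2842 0.0033] yaw_toolx 81.01 tilt 0.11 F [-0.4 -0.7 -0.8] open cm 6.05 t 11.03 q [ 0.27  0.63  1.5  -0.    1.01 -1.15]
0.5945,0.284,0.008,81.1 -> shift after turn cm [-0.   -0.47 -0.1 ] | full turn rotvec (tool) [-0.002 -0.002 -0.001]
time_s: 11.53
eef_pos: [0.594, 0.2843, 0.0037]
eef_rot: [0.538, -0.538, -0.459, 0.46]
wrist_force: [-0.7, 0.3, -1.3]
opening: 0.409
pos [0.594  0.2843 0.0037] yaw_toolx 81.0 tilt 0.08 F [-0.7  0.3 -1.3] open cm 3.49 t 11.53 q [ 0.27  0.63  1.5  -0.    1.01 -1.15]
```

```bash
python3 -m jog '[[[0,-1,0],[0,0,0],2.5],[[0,-2,0],[0,0,0],2.5],[[0,-2.5,0],[0,0,0],2.5],[[0,-2.5,0],[0,0,0],2.5],[[0,-1,0],[0,0,0],2.5],[[0,0,0],[0,0,0],2.5]]'; python3 -c "
from fit import *
for x in(-.15,-.09,-.074): print(np.round(W(p,x,-.022,.1),4))"; python3 plan.py 0.414,-0.007,0.1,92.4
```

```text
time_s: 12.03
eef_pos: [0.5929, 0.2838, 0.0987]
eef_rot: [0.538, -0.537, -0.458, 0.461]
wrist_force: [1.5, 0.3, -0.8]
opening: 0.414
jig [ 0.56426559  0.01075333 -0.02822179] 
 [[1.3, 0.1], [0.3, -1.3], [0.6, 1.0], [-0.8, 0.6], [-1.7, -0.4], [0.1, -1.5], [0.7, 1.7], [-0.7, -0.3]]
[ 0.4137 -0.007   0.1   ]
[ 0.4737 -0.0087  0.1   ]
[ 0.4897 -0.0091  0.1   ]
pos [0.5929 0.2838 0.0987] yaw_toolx 80.99 tilt 0.24 F [ 1.5  0.3 -0.8] open cm 3.54 t 12.03 q [ 0.27  0.5   1.48 -0.    1.17 -1.15]
0.414,-0.007,0.1,92.4 -> shift after turn cm [-28.3   -0.13  19.1 ] | full turn rotvec (tool) [-0.004 -0.199 -0.002]
```

```bash
python3 -m jog '[[[0,0,0],[0,-0.1,0],2.5],[[0,0,0],[0,-0.099,0],2.5],[[-2.8,0,1.9],[0,0,0],2.5],[[-2.8,0,1.9],[0,0,0],2.5],[[-2.8,0,1.9],[0,0,0],2.5],[[-2.8,0,1.9],[0,0,0],2.5],[[-2.8,0,1.9],[0,0,0],2.5],[[-2.8,0,1.9],[0,0,0],2.5],[[-2.8,0,1.9],[0,0,0],2.5],[[-2.8,0,1.9],[0,0,0],2.5],[[-2.8,0,1.9],[0,0,0],2.5],[[0,0,0],[0,0,0],2.5]]'; python3 plan.py 0.4137,-0.007,0.04,92.4
```

```text
time_s: 13.03
eef_pos: [0.4239, 0.0158, 0.0903]
eef_rot: [0.487, -0.483, -0.512, 0.516]
wrist_force: [0.3, 0.3, -0.2]
opening: 0.411
pos [0.4239 0.0158 0.0903] yaw_toolx 93.33 tilt 0.49 F [ 0.3  0.3 -0.2] open cm 3.51 t 13.03 q [-0.24  0.04  2.08 -0.    1.03 -1.87]
0.4137,-0.007,0.04,92.4 -> shift after turn cm [-2.24  5.03  1.12] | full turn rotvec (tool) [-0.008  0.016  0.   ]
```

```bash
python3 -m jog '[[[-1.1,0,0.56],[-0.008,0.016,0],2.5],[[-1.1,0,0.56],[0,0,0],2.5],[[0,1.5,0],[0,0,0],2.5],[[0,1.5,0],[0,0,0],2.5],[[0,1,0],[0,0,0],2.5],[[0,0,0],[0,0,0],2.5]]'; python3 plan.py 0.4137,-0.007,0.0175,92.4
```

```text
time_s: 13.53
eef_pos: [0.4116, -0.0094, 0.0471]
eef_rot: [-0.491, 0.491, 0.509, -0.508]
wrist_force: [-0.4, 0.5, -0.8]
opening: 0.412
pos [ 0.4116 -0.0094  0.0471] yaw_toolx 91.94 tilt 0.05 F [-0.4  0.5 -0.8] open cm 3.52 t 13.53 q [-0.31  0.09  2.14  0.    0.91 -1.92]
0.4137,-0.007,0.0175,92.4 -> shift after turn cm [ 0.23  2.96 -0.22] | full turn rotvec (tool) [ 0.001 -0.008  0.001]
```

```bash
python3 -m jog '[[[0.23,1,-0.22],[0,-0.008,0],2.5],[[0,1,0],[0,0,0],2.5],[[0,0.7,0],[0,0,0],2.5],[[0,0.2,0],[0,0,0],2.5],[[0,0,0],[0,0,0],2.5]]'; python3 plan.py 0.4137,-0.007,0.0175,92.4
python3 - <<'E'
from bench import imaging
import cv2,numpy as np,pickle
b=imaging.camera("scene"); pickle.dump(b,open("s4.pkl","wb"))
cv2.imwrite("pics/g5.png",cv2.resize(b["frame"][180:310,260:370,::-1],None,fx=4.5,fy=4.5,interpolation=cv2.INTER_CUBIC))
E
```

```text
time_s: 13.95
eef_pos: [0.4137, -0.0057, 0.0166]
eef_rot: [-0.49, 0.489, 0.511, -0.511]
wrist_force: [-0.0, -1.0, -0.7]
opening: 0.411
pos [ 0.4137 -0.0057  0.0166] yaw_toolx 92.46 tilt 0.1 F [-0.  -1.  -0.7] open cm 3.51 t 13.95 q [-0.3   0.17  2.14  0.    0.83 -1.92]
0.4137,-0.007,0.0175,92.4 -> shift after turn cm [-0.13 -0.09  0.  ] | full turn rotvec (tool) [-0.001  0.001  0.001]
```

View pics/g5.png

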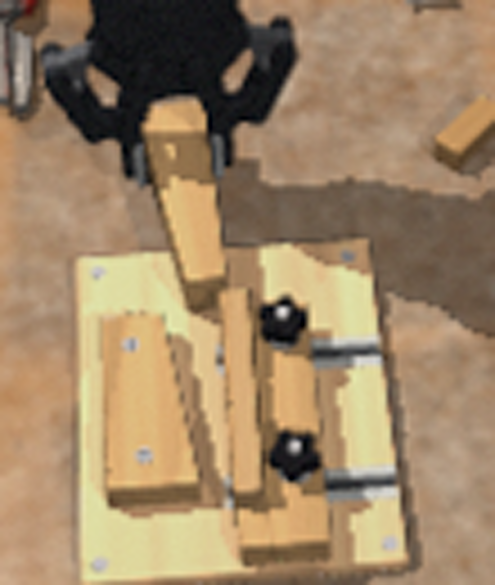

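```bash
python3 - <<'E'
from fit import *
cc=load("s4"); q=lambda u,v:((u+.5)/4.5-.5+260,(v+.5)/4.5-.5+180)
for n,u,v,z in [("tip L",186,289,.043),("tip R",225,276,.043),("butt L",144,105,.043),("butt R",205,103,.043),("board near L",220,292,.047),("fence mouth",163,313,.032)]: print(n,injig(atz(cc,q(u,v),z)).round(1))
P=cloud(cc)[180:310,260:370].reshape(-1,3); X=P[abs(P[:,2]-.043)<.004]; Q=np.array([injig(x) for x in X]); Q=Q[(Q[:,0]<-47)&(Q[:,1]<15)]
e=Q[(Q[:,0]<-60)&(Q[:,0]>-110)]
for a in range(-125,-50,10):
    k=(Q[:,0]>a)&(Q[:,0]<a+10); 
    if k.sum()>5: print(a+5,Q[k,1].min().round(1),Q[k,1].max().round(1),Q[k,1].mean().round(1))
print(Q[:,0].max())
E
```

```text
jig [ 0.56426559  0.01075333 -0.02822179] 
 [[1.3, 0.1], [0.3, -1.3], [0.6, 1.0], [-0.8, 0.6], [-1.7, -0.4], [0.1, -1.5], [0.7, 1.7], [-0.7, -0.3]]
tip L [-47.4 -20.8]
tip R [-54.1  -0.2]
butt L [-176.6  -38.2]
butt R [-175.2   -4.2]
board near L [-41.   -3.4]
fence mouth [-41.  -33.6]
-120 -32.2 -2.4 -17.2
-110 -29.9 -3.0 -16.9
-100 -30.0 -1.1 -15.0
-90 -28.2 -1.7 -14.7
-80 -26.0 -0.2 -13.6
-70 -24.2 -0.4 -11.2
-60 -22.4 0.8 -11.4
-50 -20.5 -1.6 -10.6
-51.35975300221678
```

```bash
python3 -m jog '[[[-0.3,0,0],[0,0.023,0],2.5],[[0,0,0],[0,0,0],2.5]]'; python3 plan.py 0.4137,-0.0087,0.0168,91.1 0.4397,-0.0094,0.0168,91.1
```

```text
time_s: 14.17
eef_pos: [0.4145, -0.009, 0.0176]
eef_rot: [-0.496, 0.495, 0.505, -0.504]
wrist_force: [-0.1, -0.0, -1.6]
opening: 0.411
pos [ 0.4145 -0.009   0.0176] yaw_toolx 91.05 tilt 0.06 F [-0.1 -0.  -1.6] open cm 3.51 t 14.17 q [-0.31  0.17  2.14  0.    0.83 -1.9 ]
0.4137,-0.0087,0.0168,91.1 -> shift after turn cm [0.03 0.08 0.08] | full turn rotvec (tool) [ 0.    -0.001  0.001]
0.4397,-0.0094,0.0168,91.1 -> shift after turn cm [-0.09  0.08 -2.52] | full turn rotvec (tool) [ 0.    -0.001  0.001]
```

```bash
python3 -m jog '[[[-0.03,0,-0.8],[0,0,0],2.5],[[-0.03,0,-0.8],[0,0,0],2.5],[[-0.03,0.05,-0.8],[0,0,0],2.5],[[0,0,0],[0,0,0],2.5]]'; python3 plan.py  0.4547,-0.0099,0.0168,91.1
```

```text
time_s: 14.5
eef_pos: [0.4427, -0.0104, 0.0188]
eef_rot: [-0.495, 0.497, 0.505, -0.503]
wrist_force: [0.2, -0.4, -0.3]
opening: 0.412
pos [ 0.4427 -0.0104  0.0188] yaw_toolx 90.96 tilt 0.26 F [ 0.2 -0.4 -0.3] open cm 3.51 t 14.5 q [-0.29  0.22  2.07  0.    0.85 -1.88]
0.4547,-0.0099,0.0168,91.1 -> shift after turn cm [ 0.02  0.2  -1.2 ] | full turn rotvec (tool) [ 0.005 -0.002 -0.   ]
```

```bash
python3 -m jog '[[[0,0.15,-0.6],[0.005,-0.002,0],2.5],[[0,0.05,-0.6],[0,0,0],2.5],[[0,0,0],[0,0,0],2.5]]'; python3 -m jog '[[[0,0,-0.5],[0,0,0],2.5],[[0,0,0],[0,0,0],2.5]]'; python3 -m jog '[[[0,0.05,-0.4],[0,0,0],2.5],[[0,0,0],[0,0,0],2.5]]'; python3 plan.py  0.4697,-0.0103,0.0158,91.1
```

```text
time_s: 14.75
eef_pos: [0.457, -0.0102, 0.0168]
eef_rot: [0.495, -0.495, -0.505, 0.505]
wrist_force: [1.5, 0.7, -0.8]
opening: 0.414
time_s: 14.92
eef_pos: [0.4626, -0.01, 0.0165]
eef_rot: [0.495, -0.495, -0.505, 0.505]
wrist_force: [-0.5, 0.7, -0.5]
opening: 0.409
time_s: 15.08
eef_pos: [0.4666, -0.0098, 0.0158]
eef_rot: [0.495, -0.495, -0.505, 0.505]
wrist_force: [0.3, -0.4, -1.2]
opening: 0.416
pos [ 0.4666 -0.0098  0.0158] yaw_toolx 91.13 tilt 0.08 F [ 0.3 -0.4 -1.2] open cm 3.55 t 15.08 q [-0.28  0.27  2.01 -0.    0.86 -1.87]
0.4697,-0.0103,0.0158,91.1 -> shift after turn cm [-0.06 -0.   -0.3 ] | full turn rotvec (tool) [-0.001  0.    -0.   ]
```

```bash
for i in 1; do :; done; python3 -m jog '[[[-0.03,0,-0.4],[0,0,0],2.5],[[0,0,0],[0,0,0],2.5]]'; python3 -m jog '[[[-0.02,0,-0.4],[0,0,0],2.5],[[0,0,0],[0,0,0],2.5]]'; python3 -m jog '[[[0,0,-0.3],[0,0,0],2.5],[[0,0,0],[0,0,0],2.5]]'; python3 -m jog '[[[0,0,-0.2],[0,0,0],2.5],[[0,0,0],[0,0,0],2.5]]'; python3 plan.py
```

```text
time_s: 15.25
eef_pos: [0.4707, -0.0099, 0.0156]
eef_rot: [0.496, -0.495, -0.504, 0.505]
wrist_force: [0.3, 0.3, 0.3]
opening: 0.411
time_s: 15.42
eef_pos: [0.4749, -0.0101, 0.0156]
eef_rot: [0.496, -0.495, -0.504, 0.505]
wrist_force: [0.5, 0.8, -0.5]
opening: 0.41
time_s: 15.58
eef_pos: [0.4779, -0.0098, 0.0154]
eef_rot: [0.496, -0.494, -0.504, 0.505]
wrist_force: [-0.5, 0.0, -1.1]
opening: 0.414
time_s: 15.75
eef_pos: [0.4798, -0.0096, 0.0153]
eef_rot: [0.496, -0.494, -0.504, 0.506]
wrist_force: [-0.2, 0.5, -0.5]
opening: 0.411
pos [ 0.4798 -0.0096  0.0153] yaw_toolx 91.12 tilt 0.2 F [-0.2  0.5 -0.5] open cm 3.51 t 15.75 q [-0.27  0.3   1.97 -0.    0.87 -1.86]
```

```bash
python3 -m jog '[[[0,0,-0.2],[0,0,0],2.5],[[0,0,0],[0,0,0],2.5]]'; python3 -m jog '[[[0,0,-0.2],[0,0,0],2.5],[[0,0,0],[0,0,0],2.5]]'; python3 -m jog '[[[0,0,-0.2],[0,0,0],2.5],[[0,0,0],[0,0,0],2.5]]'; python3 -m jog '[[[0,0,-0.2],[0,0,0],2.5],[[0,0,0],[0,0,0],2.5]]'; python3 plan.py
```

```text
time_s: 15.92
eef_pos: [0.4817, -0.0093, 0.0151]
eef_rot: [0.496, -0.494, -0.504, 0.506]
wrist_force: [1.4, 0.8, -1.3]
opening: 0.41
time_s: 16.08
eef_pos: [0.483, -0.009, 0.0148]
eef_rot: [0.497, -0.493, -0.504, 0.506]
wrist_force: [-0.0, 0.4, 0.1]
opening: 0.412
time_s: 16.25
eef_pos: [0.4839, -0.0088, 0.0144]
eef_rot: [0.498, -0.493, -0.503, 0.506]
wrist_force: [0.9, 0.2, 0.1]
opening: 0.413
time_s: 16.42
eef_pos: [0.4843, -0.0087, 0.0142]
eef_rot: [0.499, -0.492, -0.502, 0.507]
wrist_force: [-0.9, 1.2, 0.7]
opening: 0.412
pos [ 0.4843 -0.0087  0.0142] yaw_toolx 91.01 tilt 0.73 F [-0.9  1.2  0.7] open cm 3.52 t 16.42 q [-0.26  0.31  1.96 -0.    0.88 -1.85]
```

```bash
python3 -m jog '[[[0,0,0],[0,0,0],4.5],[[0,0,0],[0,0,0],5.5],[[0,0,0],[0,0,0],6],[[0,0,0],[0,0,0],6]]'; python3 -m jog '[[[0,-1.5,0],[0,0,0],6],[[0,-2.5,0],[0,0,0],6],[[0,-3,0],[0,0,0],6],[[0,-3,0],[0,0,0],6],[[0,0,2.5],[0,0,0],3],[[0,0,2.5],[0,0,0],1],[[0,0,2],[0,0,0],0],[[0,0,0],[0,0,0],0],[[0,0,0],[0,0,0],0]]';  python3 plan.py  0.421,-0.0105,0.06,92.4
```

```text
time_s: 16.75
eef_pos: [0.4872, -0.0096, 0.0153]
eef_rot: [0.497, -0.493, -0.503, 0.506]
wrist_force: [0.3, 0.5, -0.1]
opening: 0.701
time_s: 17.5
eef_pos: [0.4191, -0.0121, 0.1224]
eef_rot: [0.494, -0.496, -0.505, 0.505]
wrist_force: [-0.3, 0.3, -0.8]
opening: 0.005
pos [ 0.4191 -0.0121  0.1224] yaw_toolx 91.18 tilt 0.17 F [-0.3  0.3 -0.8] open cm 0.04 t 17.5 q [-0.31 -0.04  2.08 -0.    1.1  -1.9 ]
0.421,-0.0105,0.06,92.4 -> shift after turn cm [ 0.16  6.24 -0.2 ] | full turn rotvec (tool) [ 0.002 -0.021 -0.002]
```

```bash
python3 - <<'E'
from fit import *
from bench import imaging
b=imaging.camera("scene"); pickle.dump(b,open("s5.pkl","wb")); cc=b
cv2.imwrite("pics/g6.png",cv2.resize(b["frame"][200:310,260:370,::-1],None,fx=5,fy=5,interpolation=cv2.INTER_CUBIC))
P=cloud(cc)[180:310,260:370].reshape(-1,3); X=P[abs(P[:,2]-.042)<.0025]; Q=np.array([injig(x) for x in X]); Q=Q[(Q[:,0]<40)&(Q[:,1]<4)&(Q[:,1]>-45)]
for a in range(-115,30,10):
    k=(Q[:,0]>a)&(Q[:,0]<a+10)
    if k.sum()>4: print(a+5,Q[k,1].min().round(1),Q[k,1].max().round(1),Q[k,1].mean().round(1))
print(Q[:,0].min(),Q[:,0].max())
E
```

```text
jig [ 0.56426559  0.01075333 -0.02822179] 
 [[1.3, 0.1], [0.3, -1.3], [0.6, 1.0], [-0.8, 0.6], [-1.7, -0.4], [0.1, -1.5], [0.7, 1.7], [-0.7, -0.3]]
-110 -25.3 -5.8 -14.8
-100 -40.0 -3.8 -23.4
-90 -40.3 -4.1 -22.2
-80 -38.4 -4.6 -21.2
-70 -38.4 -5.3 -20.7
-60 -36.6 -3.6 -19.8
-50 -32.5 -4.1 -18.5
-40 -32.8 2.3 -18.2
-30 -31.1 3.8 -17.1
-20 -29.2 -1.2 -16.7
-10 -27.3 -4.1 -16.9
0 -27.4 2.4 -13.6
10 -25.8 -3.0 -14.9
20 -23.7 2.8 -10.9
-107.62307778436349 24.999679504361726
```

View pics/g6.png

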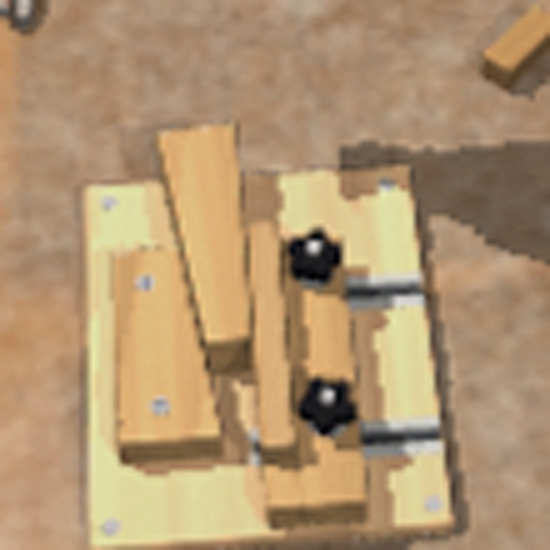

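```bash
python3 -m jog '[[[0.16,2,-0.2],[0.002,-0.021,-0.002],0],[[0,2,0],[0,0,0],0],[[0,1.5,0],[0,0,0],0],[[0,0.5,0],[0,0,0],0],[[0,0,0],[0,0,0],0]]';  python3 plan.py  0.421,-0.0105,0.02,92.4
```

```text
time_s: 17.97
eef_pos: [0.4274, -0.0116, 0.0617]
eef_rot: [-0.487, 0.491, 0.512, -0.51]
wrist_force: [-0.3, 0.0, 0.0]
opening: -0.003
pos [ 0.4274 -0.0116  0.0617] yaw_toolx 92.48 tilt 0.37 F [-0.3  0.   0. ] open cm -0.03 t 17.97 q [-0.31  0.09  2.1  -0.    0.94 -1.92]
0.421,-0.0105,0.02,92.4 -> shift after turn cm [0.14 4.17 0.63] | full turn rotvec (tool) [ 0.006  0.001 -0.002]
```

Wedge lies flush between fence and board (tip ≈64 mm inside the mouth, butt at (200,130) px overhanging in front). Go down behind the butt and push.

```bash
python3 -m jog '[[[0.14,0.5,0.63],[0.006,0.001,-0.002],0],[[0,1.5,0],[0,0,0],0],[[0,1.2,0],[0,0,0],0],[[0,0.6,0],[0,0,0],0],[[0,0,0],[0,0,0],0]]';  python3 plan.py  0.421,-0.0095,0.02,92.4
```

```text
time_s: 18.38
eef_pos: [0.4234, -0.011, 0.0243]
eef_rot: [-0.488, 0.49, 0.511, -0.51]
wrist_force: [0.2, 0.1, -0.2]
opening: 0.002
pos [ 0.4234 -0.011   0.0243] yaw_toolx 92.44 tilt 0.17 F [ 0.2  0.1 -0.2] open cm 0.01 t 18.38 q [-0.31  0.17  2.12 -0.    0.85 -1.92]
0.421,-0.0095,0.02,92.4 -> shift after turn cm [0.16 0.43 0.24] | full turn rotvec (tool) [ 0.003  0.001 -0.001]
```

```bash
python3 -m jog '[[[0.1,0.35,-0.5],[0.003,0,-0.001],0],[[-0.02,0,-0.5],[0,0,0],0],[[0,0,0],[0,0,0],0]]'; python3 -m jog '[[[-0.03,0,-0.4],[0,0,0],0],[[0,0,0],[0,0,0],0]]'; python3 -m jog '[[[-0.03,0,-0.4],[0,0,0],0],[[0,0,0],[0,0,0],0]]'; python3 -m jog '[[[-0.02,0,-0.3],[0,0,0],0],[[0,0,0],[0,0,0],0]]'; python3 plan.py
```

```text
time_s: 18.63
eef_pos: [0.4353, -0.01, 0.0219]
eef_rot: [-0.489, 0.49, 0.511, -0.51]
wrist_force: [0.8, -0.5, 0.2]
opening: -0.003
time_s: 18.8
eef_pos: [0.4411, -0.0104, 0.023]
eef_rot: [-0.488, 0.49, 0.511, -0.51]
wrist_force: [-0.2, -0.0, -0.4]
opening: -0.003
time_s: 18.97
eef_pos: [0.4461, -0.0106, 0.0236]
eef_rot: [-0.488, 0.491, 0.511, -0.51]
wrist_force: [-0.4, 0.4, 0.4]
opening: 0.004
time_s: 19.13
eef_pos: [0.448, -0.0101, 0.0234]
eef_rot: [-0.489, 0.49, 0.511, -0.511]
wrist_force: [0.7, 0.6, 0.7]
opening: 0.003
pos [ 0.448  -0.0101  0.0234] yaw_toolx 92.47 tilt 0.08 F [0.7 0.6 0.7] open cm 0.03 t 19.13 q [-0.29  0.22  2.06 -0.    0.86 -1.9 ]
```

```bash
python3 -m jog '[[[-0.01,0.02,-0.3],[0,0,0],0],[[-0.01,0,-0.2],[0,0,0],0]]'; python3 -m jog '[[[-0.01,0,-0.3],[0,0,0],0],[[-0.01,0,-0.3],[0,0,0],0]]'; python3 -m jog '[[[-0.01,0,-0.3],[0,0,0],0],[[-0.01,0,-0.3],[0,0,0],0]]'; python3 plan.py
```

```text
time_s: 19.3
eef_pos: [0.4501, -0.0095, 0.0224]
eef_rot: [0.49, -0.487, -0.509, 0.512]
wrist_force: [-11.6, -2.6, 7.7]
opening: 0.004
time_s: 19.47
eef_pos: [0.4498, -0.009, 0.0209]
eef_rot: [0.494, -0.483, -0.506, 0.516]
wrist_force: [-11.7, -2.1, 8.3]
opening: 0.0
time_s: 19.63
eef_pos: [0.4495, -0.0085, 0.0192]
eef_rot: [0.498, -0.478, -0.503, 0.52]
wrist_force: [-11.6, -1.2, 8.0]
opening: -0.002
pos [ 0.4495 -0.0085  0.0192] yaw_toolx 92.69 tilt 2.05 F [-11.6  -1.2   8. ] open cm -0.02 t 19.63 q [-0.28  0.25  2.02 -0.01  0.9  -1.89]
```

```bash
python3 -m jog '[[[0,-0.2,0.2],[-0.03,0,0],0],[[0,0,0],[0,0,0],0]]'; python3 plan.py  0.448,-0.010,0.023,92.4
```

```text
time_s: 19.8
eef_pos: [0.4469, -0.0086, 0.0207]
eef_rot: [0.491, -0.485, -0.511, 0.513]
wrist_force: [0.3, -0.2, -0.6]
opening: 0.001
pos [ 0.4469 -0.0086  0.0207] yaw_toolx 92.7 tilt 0.48 F [ 0.3 -0.2 -0.6] open cm 0.01 t 19.8 q [-0.29  0.23  2.05  0.    0.87 -1.91]
0.448,-0.010,0.023,92.4 -> shift after turn cm [-0.14 -0.23 -0.11] | full turn rotvec (tool) [-0.007  0.005  0.004]
```

```bash
python3 -m jog '[[[-0.14,-0.25,0],[-0.007,0.005,0.004],0],[[0,0,0],[0,0,0],0]]'; python3 -m jog '[[[0,-0.05,-0.5],[-0.012,0,0],0],[[0,-0.08,-0.5],[-0.012,0,0],0]]'; python3 -m jog '[[[0,-0.1,-0.6],[-0.015,0,0],0],[[0,-0.1,-0.6],[-0.015,0,0],0]]'; python3 plan.py  0.448,-0.010,0.023,92.4
```

```text
time_s: 19.97
eef_pos: [0.4479, -0.0105, 0.0236]
eef_rot: [-0.489, 0.49, 0.51, -0.51]
wrist_force: [-0.1, -0.2, -0.3]
opening: -0.001
time_s: 20.13
eef_pos: [0.4505, -0.0098, 0.0232]
eef_rot: [-0.487, 0.491, 0.513, -0.509]
wrist_force: [-25.8, -8.1, 13.6]
opening: 0.003
time_s: 20.3
eef_pos: [0.4505, -0.0089, 0.0221]
eef_rot: [-0.486, 0.49, 0.515, -0.508]
wrist_force: [-20.0, -6.5, 12.0]
opening: -0.005
pos [ 0.4505 -0.0089  0.0221] yaw_toolx 92.69 tilt 0.59 F [-20.   -6.5  12. ] open cm -0.04 t 20.3 q [-0.29  0.22  2.06  0.01  0.85 -1.91]
0.448,-0.010,0.023,92.4 -> shift after turn cm [-0.1  -0.09  0.25] | full turn rotvec (tool) [0.01  0.005 0.002]
```

```bash
python3 -m jog '[[[-0.1,-0.1,0.25],[0.01,0.005,0],0],[[0,0,0],[0,0,0],0]]'; python3 -m jog '[[[0,-0.1,-0.5],[-0.005,0,0],0],[[0,-0.2,-0.6],[-0.008,0,0],0]]'; python3 -m jog '[[[-0.03,-0.2,-0.7],[-0.01,0,0],0],[[-0.03,-0.2,-0.7],[-0.01,0,0],0]]'; python3 plan.py  0.448,-0.010,0.023,92.4
```

```text
time_s: 20.47
eef_pos: [0.4465, -0.0101, 0.0224]
eef_rot: [0.491, -0.488, -0.51, 0.511]
wrist_force: [-0.1, -0.0, 0.3]
opening: 0.001
time_s: 20.63
eef_pos: [0.4505, -0.0095, 0.023]
eef_rot: [0.492, -0.486, -0.51, 0.512]
wrist_force: [-31.6, -14.8, 5.2]
opening: 0.005
time_s: 20.8
eef_pos: [0.4503, -0.0096, 0.023]
eef_rot: [0.494, -0.481, -0.508, 0.516]
wrist_force: [-27.1, -9.2, 16.1]
opening: 0.003
pos [ 0.4503 -0.0096  0.023 ] yaw_toolx 92.79 tilt 1.22 F [-27.1  -9.2  16.1] open cm 0.02 t 20.8 q [-0.28  0.24  2.03 -0.    0.89 -1.9 ]
0.448,-0.010,0.023,92.4 -> shift after turn cm [-0.04  0.    0.23] | full turn rotvec (tool) [-0.021  0.007  0.005]
```

```bash
python3 -m jog '[[[0,0,0.5],[-0.02,0,0],0],[[0,0,2],[0,0,0],0],[[0,-2,2],[0,0,0],0],[[0,-3,2],[0,0,0],0],[[0,-3,2],[0,0,0],0],[[0,-3,0],[0,0,0],0],[[0,0,0],[0,0,0],0],[[0,0,0],[0,0,0],0]]'; python3 - <<'E'
from fit import *
from bench import imaging
t=imaging.camera("top"); b=imaging.camera("scene"); b2=b
cv2.imwrite("pics/g7.png",cv2.resize(b["frame"][200:310,260:370,::-1],None,fx=5,fy=5,interpolation=cv2.INTER_CUBIC))
def pts(cc,z,tol): 
    P=cloud(cc)[160:330,250:390].reshape(-1,3); return np.array([injig(x) for x in P[abs(P[:,2]-z)<tol]])
for n,cc in(("s",b),("t",t)):
    Q=pts(cc,.042,.002); Q=Q[(Q[:,0]<40)&(Q[:,1]<-6)&(Q[:,1]>-45)]; print(n,"wedge x",np.percentile(Q[:,0],[0,.5,99.5,100]).round(1))
    B=pts(cc,.047,.004); B=B[(B[:,1]<13.5)&(B[:,1]>-8)&(B[:,0]>-50)]; print(n,"board x",B[:,0].min().round(1),B[:,0].max().round(1))
    for a,e in((-45,-10),(25,75)):
        k=(B[:,0]>a)&(B[:,0]<e); print("  y",a,e,B[k,1].min().round(1),B[k,1].max().round(1),B[k,1].mean().round(2))
E
python3 plan.py
```

```text
time_s: 21.47
eef_pos: [0.3677, -0.0154, 0.1389]
eef_rot: [-0.486, 0.489, 0.515, -0.509]
wrist_force: [-0.5, 0.6, -1.1]
opening: -0.005
jig [ 0.56426559  0.01075333 -0.02822179] 
 [[1.3, 0.1], [0.3, -1.3], [0.6, 1.0], [-0.8, 0.6], [-1.7, -0.4], [0.1, -1.5], [0.7, 1.7], [-0.7, -0.3]]
s wedge x [-101.3  -99.6   23.7   24.7]
s board x -45.5 77.4
  y -45 -10 -7.2 11.7 4.3
  y 25 75 -3.0 11.8 4.46
t wedge x [-102.  -101.8   20.9   21.1]
t board x -49.9 74.9
  y -45 -10 -7.8 12.3 3.98
  y 25 75 -2.9 12.1 4.63
pos [ 0.3678 -0.0155  0.1382] yaw_toolx 92.83 tilt 0.49 F [ 0.2 -0.9  0.3] open cm 0.01 t 21.57 q [-0.37 -0.21  2.19  0.01  1.15 -2.  ]
```

View pics/g7.png

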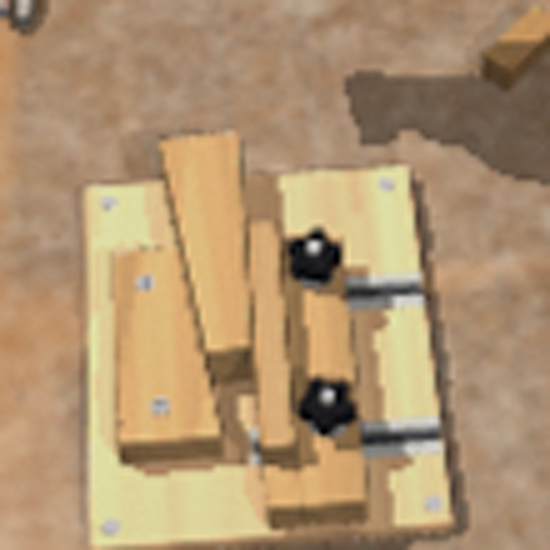

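Thick wedge is seated flush: tip ≈66–69 mm inside the mouth, butt ≈57 mm out; board square on stop. Hand in.

```bash
python3 -c "
from bench import ctrl
print(ctrl.hand_in())"
```

```text
the job is handed in; nothing more can be done
None
```

I stood the board on its edge in the jig, against the stop's long leg and end leg, and locked it with the thick wedge. I handed in at about 21.6 s of the 72 s allowed; no verdict came back.

**Choice of wedge:** The gap at the mouth measured about 30.5–32 mm. The thick wedge was predicted to seat about 62–70 mm in. The middle wedge would have gone in about 101–110 mm, close to its limit of about 113 mm.

**Driving it in:** I put it in held by its butt end until it jammed, then let go and pushed the butt. The pushes read about 12, then 20–26, then 27–32 N. In the stronger ones it moved no further that I could see. They were not perfectly level: the wrist showed 5–16 N upward, so some of the push went into the base.

**Last camera check:**

| Item | Measured | Required |
|---|---|---|
| Thin end inside the mouth | about 66–69 mm | at least 55 mm |
| Butt outside the mouth | about 57 mm | at least 12 mm |
| Board's left face | within about 0.5 mm of the stop | within 2.5 mm |
| Board's far end | at the end leg, within about 2 mm | within 6 mm |
| Board's squareness | within about 0.5° | 3° |

- **Disagreements:** The two cameras differed by 2–4 mm along the jig. The fence edge read about 1 mm off its stated position.
- **Not checked:** I could not measure the forces the wedge puts on the board and fence, and I did not measure the bystanders again. I never meant to touch them, and no unexpected force showed up.

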